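# Fit the tall portion stop into the cutting board's socket

### The job

Take the tall steel stop out of the grey caddy and fit its shank into the hole in the steel plate of the white portioning board, feeling for the hole without leaning hard on the plate, then press it straight down until its collar lies flat on the plate, and let go. Leave the low stop and the seasoning shaker where they are.

Things in the scene. Friction and masses are not known exactly. Their poses are not given: they have to be found in the camera images.
- tall_stop: Tall turned-steel stop, 0.18 to 0.35 kg, upright in either caddy hole, collar on the caddy's top, foot 12 mm above the table. From below: shank 14 mm across, 22 mm long, square-edged foot; round collar 36 mm across, 6 mm thick; round post 24 mm across, 55 mm high; 83 mm in all. Grip it by the post. Origin: centre of the foot; z up along the shank.
- low_stop: The low stop, to be left alone: same shank and collar, post only 20 mm high (48 mm in all), upright in the other caddy hole, 80 mm from the tall stop. Origin: centre of the foot.
- caddy: Grey plastic block, fixed, 170 x 70 x 34 mm (x, y, z), with two easy 18 mm holes at x = -40 and +40 mm of its centre line, which hold the stops. Origin: centre of its underside. Either left or right of the board.
- board: White portioning board, fixed, 240 x 200 x 30 mm (x, y, z); origin at the centre of its underside, on the table. A round window, 82 mm across, centred at x = +45 mm, y = 0, holds a steel plate, 46 mm square, turned any way, flush with the board, with the hole in its centre and four dark screw dots. Pressing the stop on board or plate with more than 45 N does damage.
- socket (a point): Centre of the window, level with the top of board and plate (30 mm above the table), board axes: near the hole, not at it. The plate is clamped off-centre: the hole's centre is 4.5 to 6.5 mm away from this point, in any direction; no reading tells which, and it does not shift under load. Blind hole, square-edged, 16.4 mm across, 26 mm deep. Stop home: foot 22 mm below this level.
- shaker: Clear seasoning shaker with steel cap, 52 mm across, 110 mm high, loose, on the left side; leave it alone. Origin: centre of its underside.
- follower (a point): Point 8 mm below socket, fixed to the board. At this depth in the hole lies a rubber follower disc that slides down stiffly, at about 8 N, and does not come back; so the stop does not sink home by its own weight but stands about 8 mm deep until pressed down.

How it is judged:
By the outcome, as a careful person would: the job done as asked, in the order asked, and still so for the second after the job is handed in, with the robot touching nothing.
It also fails if it takes over 72 s, if anything falls off the work surface, if the arm or the gripper's body presses on something with over 40 N, if the wrist force passes 120 N, or if a joint passes its speed limit or range.

### The arm

A 6-joint arm with a two-finger parallel gripper is mounted at the origin on the work surface. World frame = base frame: x ahead of the robot, y to its left, z up, the work surface at z = 0. Lengths are in mm, angles in rad, forces in N, time in s.
With the tool pointing down it reaches from about 275 to 725 mm from the base axis. Payload 5.6 kg.
Tool frame: the origin (TCP) lies midway between the tips of the shut fingers; the grasp point (between the pads) lies 19 mm behind it; z points along the fingers, y is the line along which they close (so a half turn about z gives the same grasp; the last joint's range is limited). The gripper opens to 85 mm and grips with 20 to 120 N. Pads are 22 mm wide; open, the fingers measure 114 mm over their backs; the gripper's body (76 mm by 85 mm) begins 54 mm behind the grasp point. The pads swing forward as they close: fully open they stand 13 mm farther back than shut.
Start: joints at [1.464, 0.255, 0.108, 0, -1.424, -0.285], TCP at [209.992, 508.327, 231.283] pointing down, gripper open.
Joint ranges: [-2.95, 2.95], [-1.21, 1.97], [-1.09, 1.5], [-2.87, 1.71], [-2.94, -0.07], [-3.05, 3.05]. Speed limits (rad/s): [2.57, 2.57, 3.14, 3.14, 3.14, 3.14].

### API

Orientations are given as a rotation vector (axis times angle).
In Python, from station import get_obs, camera, robot gives the robot as it stands.
- The arm moves only by the tool move_arm, never from a script. Its argument "moves" is a list of rows, each a list of 7 numbers: the shift along the world's x, y, z scaled (see below), then the turn, a rotation vector about the world's x, y, z scaled (see below), then the opening, from 0 (shut) to 1 (fully open). A call has 1 to 8 rows; each row shifts and turns the commanded pose from where the row before left it; what a row does not reach is not made up. The controller multiplies each number of a shift by 0.025 m and each number of a turn by 0.08 rad. A row lasts 1/10 s, in which the tool goes at most 50 mm and 8.59 degrees, less where a joint would pass 70% of its speed; a pose out of reach is approached as far as the arm can. A call with a number of a shift or a turn outside -1 to 1 is refused whole. A call with a gripper value outside its range is refused whole. The fingers move at their own pace and stop on an object; "newtons" is the grip in N (left out, the last holds). Time passes only in rows, so rows that do not move let the fingers close. It gives the time, the measured TCP pose, the force, the opening and the grip force at its end, in the units of the state.
- get_obs(): the state, without advancing time (a new reading comes with each control period).
- camera(name): name is "side" or "top" or "wrist"; returns a dict with "image" (480x640x3 uint8, red, green, blue), "range_z" (480x640 float32, mm along the optical axis (not along the pixel's ray), 0 where there is no reading), "fx", "fy", "cx", "cy" (pixels), "k1" (the pictures are not rectified: a ray, as slopes to the right and down, at radius r is drawn at 1 + k1 r^2 times it, then the intrinsics apply), "pose" (4x4, takes a point from camera to world coordinates). Camera axes: x right, y down, z forward; pixel columns grow to the right and rows downward; lengths in mm; the calibration is good to about 2 mm. A picture is of the moment at which its call begins.
- robot.hand_in(): hands the job in; it is judged then, once.
The state is a dict: "time": time; "q": joint angles; "qd": joint speeds; "joint_efforts": joint torques, N m; "eef_pos": TCP position; "tcp_rot": TCP orientation; "ft_force": force on the tool from outside, world axes, zero at the start; "wrist_torque": the same for the moment, N m; "gripper_width": finger opening in mm; "gripper_force": force on a finger pad.
Only numpy, scipy, OpenCV 4.12 (cv2) and the standard library are available. Lean on these libraries where they do the work, as an engineer would, in place of code of your own. Each camera call takes 0.05 s, during which the arm holds its last target. There are 200 camera calls.

## Working session

There is one attempt and no reset: what is moved stays moved. The work goes in short steps, Python scripts to look and compute and a tool call to move; the robot and the scene stay as the last step left them, time stands still between calls to the robot, and variables do not carry over. Pictures are saved under pics/ and viewed, at most 10 in all, crops included, and the job is handed in when it is done.

Besides the shell and the picture viewer there is one more tool, called in YAML: its name, and indented under it one key for each argument. move_arm: Moves the arm, as the interface text tells. Its arguments: {"type":"object","properties":{"moves":{"type":"array"},"newtons":{"type":"number"}},"required":["moves"]}

```bash
mkdir -p pics; cat > h.py <<'E'
import numpy as np, cv2
from station import get_obs, camera, robot
def K(c): return np.array([[c['fx'],0,c['cx']],[0,c['fy'],c['cy']],[0,0,1.]]), np.array([c['k1'],0,0,0,0.])
def ray(c,uv):
    k,d=K(c); n=cv2.undistortPoints(np.array(uv,float).reshape(-1,1,2),k,d).reshape(-1,2)
    P=np.array(c['pose']); D=np.c_[n,np.ones(len(n))]@P[:3,:3].T
    return P[:3,3],D
def onplane(c,uv,z):
    o,D=ray(c,uv); return o+D*((z-o[2])/D[:,2])[:,None]
def proj(c,p):
    k,d=K(c); P=np.linalg.inv(np.array(c['pose'])); r,_=cv2.Rodrigues(P[:3,:3])
    return cv2.projectPoints(np.array(p,float).reshape(-1,1,3),r,P[:3,3],k,d)[0].reshape(-1,2)
def save(c,n): cv2.imwrite('pics/'+n+'.png',c['image'][:,:,::-1])
E
python3 - <<'E'
from h import *
import pickle
C={n:camera(n) for n in('top','side','wrist')}
pickle.dump(C,open('c0.pkl','wb'))
im=np.hstack([C[n]['image'] for n in('top','side')])
save(C['top'],'top0'); cv2.imwrite('pics/sw0.png',cv2.resize(np.hstack([C['side']['image'],C['wrist']['image']])[:,:,::-1],(800,300),interpolation=cv2.INTER_AREA))
print(get_obs()); 
for n in C: print(n,np.round(C[n]['pose'],3).tolist(),C[n]['fx'],C[n]['k1'])
E
```

```text
{'time': 0.15, 'q': array([ 1.46362311e+00,  2.55600926e-01,  1.07303078e-01, -3.32324395e-04,
       -1.42387269e+00, -2.84607879e-01]), 'qd': array([ 0.00179075, -0.00216677,  0.00207891,  0.00052528,  0.00021254,
       -0.00144817]), 'joint_efforts': array([-3.79861249e-04, -3.86942089e+01,  2.38080722e+01,  5.36648020e+00,
       -4.58584793e-03,  4.82825044e-06]), 'eef_pos': array([209.82602211, 508.012632  , 230.61271735]), 'tcp_rot': array([ 3.08012267e+00, -6.11283174e-01, -3.22907812e-04]), 'ft_force': array([-0.8063185 , -0.2162413 , -0.30405111]), 'wrist_torque': array([-0.04868519, -0.00448297,  0.0161919 ]), 'gripper_force': 0.0, 'gripper_width': 85.36155945756568}
top [[-0.024, -0.998, 0.058, 477.345], [-1.0, 0.024, 0.002, 124.399], [-0.003, -0.058, -0.998, 887.617], [0.0, 0.0, 0.0, 1.0]] 470.43653190486555 0.007148817669145849
side [[-0.989, -0.098, 0.111, 437.394], [-0.148, 0.667, -0.73, 865.423], [-0.003, -0.739, -0.674, 725.151], [0.0, 0.0, 0.0, 1.0]] 546.967001139529 -0.10411732361765572
wrist [[-0.381, -0.893, -0.241, 270.877], [-0.925, 0.368, 0.098, 483.366], [0.001, 0.26, -0.966, 373.019], [0.0, 0.0, 0.0, 1.0]] 376.58492865030604 -0.03846044363499198
```

View pics/top0.png

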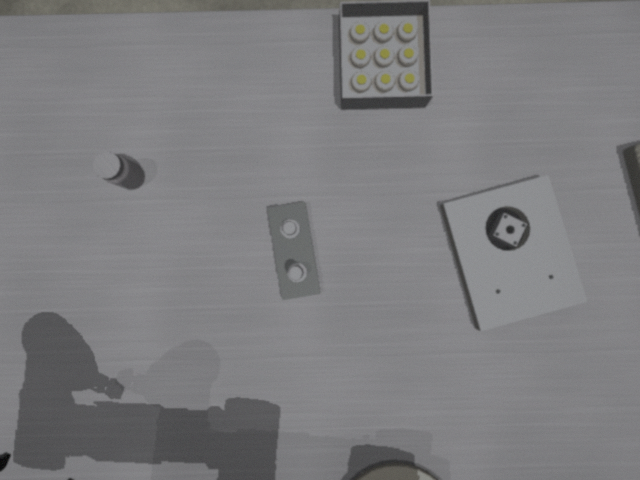

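View pics/sw0.png

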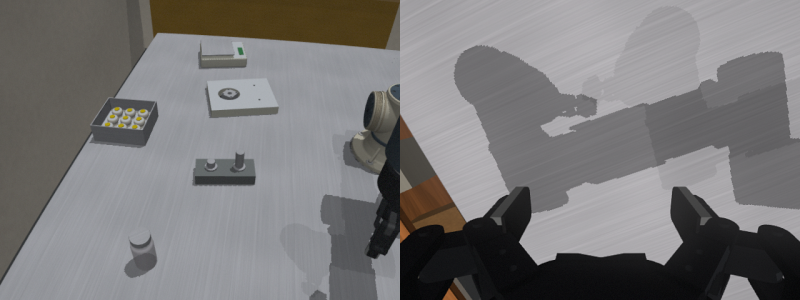

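Top view: tall stop near (297,271), low stop (290,228), board window (508,229) with the hole near (510,230), shaker (110,165). In the side view the tall stop is the one nearer the robot.

```bash
python3 - <<'E'
from h import *
import pickle
C=pickle.load(open('c0.pkl','rb')); t,s=C['top'],C['side']
a=cv2.resize(t['image'][195:305,255:330],None,fx=5,fy=5,interpolation=cv2.INTER_CUBIC)
b=cv2.resize(t['image'][200:260,478:543],None,fx=6,fy=6,interpolation=cv2.INTER_CUBIC)
c=np.zeros((550,800,3),np.uint8); c[:550,:375]=a; c[:360,380:770]=b
cv2.imwrite('pics/crop0.png',c[:,:,::-1])
print('tall',onplane(t,[(297,271)],95),'low',onplane(t,[(290,228)],60),'win',onplane(t,[(508,229),(510,230)],30))
print('tallside px of est',proj(s,onplane(t,[(297,271)],95)))
g=cv2.cvtColor(t['image'],cv2.COLOR_RGB2GRAY)
m=((g>175)*255).astype(np.uint8)
for k in cv2.findContours(m,cv2.RETR_EXTERNAL,cv2.CHAIN_APPROX_NONE)[0]:
    if cv2.contourArea(k)>4000: print(cv2.contourArea(k),cv2.minAreaRect(k)); 
print(g[300,520],g[350,400],g[250,540])
E
```

```text
tall [[465.9224796  165.80421289  95.        ]] low [[541.36133389 178.41226595  60.        ]] win [[ 532.36590063 -217.11708903   30.        ]
 [ 530.45278861 -220.66416449   30.        ]]
tallside px of est [[382.14788566 240.9796793 ]]
143 131 141
```

View pics/crop0.png

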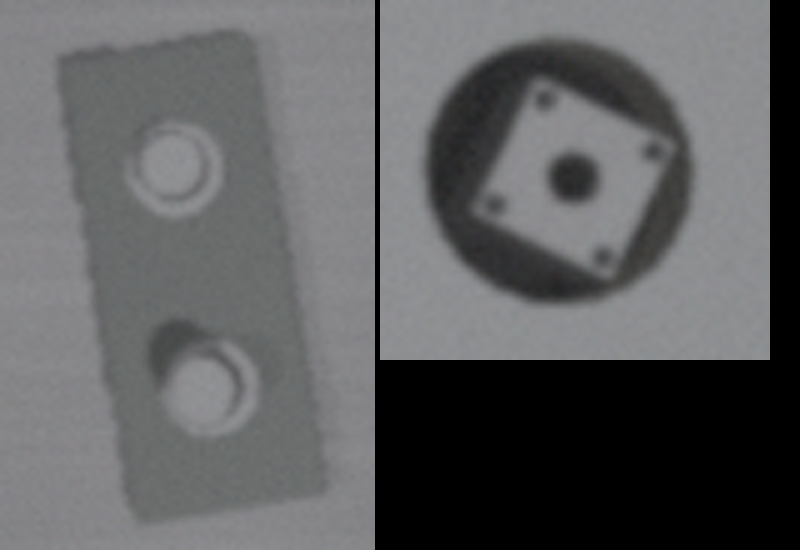

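```bash
python3 - <<'E'
from h import *
import pickle
C=pickle.load(open('c0.pkl','rb')); t,s=C['top'],C['side']
def circ(c,x0,x1,y0,y1,cond):
    g=cv2.cvtColor(c['image'],cv2.COLOR_RGB2GRAY)[y0:y1,x0:x1]
    m=(cond(g)*255).astype(np.uint8)
    r=[]
    for k in cv2.findContours(m,cv2.RETR_EXTERNAL,cv2.CHAIN_APPROX_NONE)[0]:
        A=cv2.contourArea(k)
        if A>20:
            e=cv2.fitEllipse(k); r.append((round(A),np.round(np.array(e[0])+[x0,y0],2),np.round(e[1],1)))
    return r
for th in (80,90,100): print(th,'window/hole',circ(t,478,543,200,260,lambda g:g<th))
for th in (80,90,100): print(th,'hole',circ(t,501,519,221,239,lambda g:g<th))
print('tall',onplane(t,[(294.7,272.2)],95),'collar',onplane(t,[(296.6,272.6)],40),'lowtop',onplane(t,[(288.9,227.2)],60),'collar',onplane(t,[(289.2,228.6)],40))
print('win',onplane(t,[(507.2,228.0)],30),'hole',onplane(t,[(509.6,229.6)],30))
save({'image':cv2.resize(s['image'][225:300,300:420],None,fx=6,fy=6,interpolation=cv2.INTER_CUBIC)},'scrop')
E
```

```text
80 window/hole [(1398, array([507.06, 228.21]), array([41.6, 42.8]))]
90 window/hole [(1438, array([507.19, 228.05]), array([42.3, 43.3]))]
100 window/hole [(1476, array([507.28, 228.15]), array([42.8, 43.9]))]
80 hole [(32, array([509.83, 229.05]), array([6.3, 6.6]))]
90 hole [(40, array([509.7, 229.3]), array([7.3, 7.4]))]
100 hole [(44, array([509.61, 229.39]), array([7.6, 7.6]))]
tall [[464.00291467 169.71024722  95.        ]] collar [[462.2799775 169.4553724  40.       ]] lowtop [[542.82269892 180.32479009  60.        ]] collar [[541.85591626 181.18445667  40.        ]]
win [[ 534.22746333 -215.74889553   30.        ]] hole [[ 531.20059981 -219.97195099   30.        ]]
```

View pics/scrop.png

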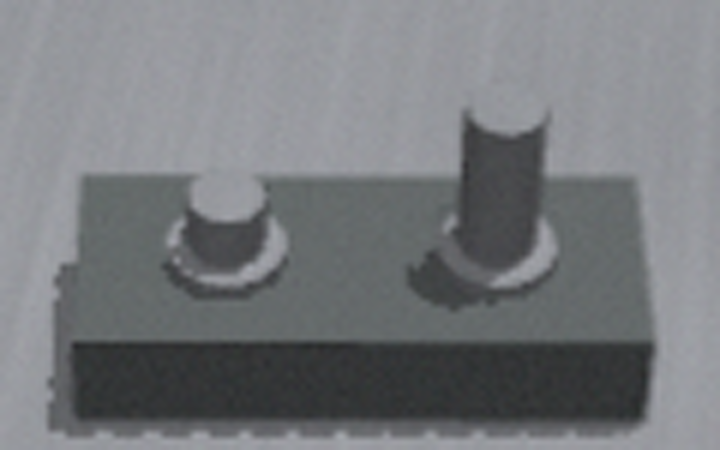

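Side crop: tall stop top ellipse centred at about crop (507,108), i.e. pixel (384,242.6), consistent with the top-view estimate. Moving above it.

move_arm:
  moves:
    - [0.724,-0.967,0,0,0,0.9625,1]
    - [0.724,-0.967,0,0,0,0.9625,1]
    - [0.724,-0.967,0,0,0,0.9625,1]
    - [0.724,-0.967,0,0,0,0.9625,1]
    - [0.724,-0.967,0,0,0,0.9625,1]
    - [0.724,-0.967,0,0,0,0.9625,1]
    - [0.724,-0.967,0,0,0,0.9625,1]
  newtons: 60

```text
time: 0.85
eef_pos: [337.1, 337.9, 231.1]
tcp_rot: [3.132, 0.236, -0.001]
ft_force: [1.2, -0.0, 0.7]
gripper_width: 85.5
gripper_force: 0.0
```

move_arm:
  moves:
    - [0.724,-0.967,-0.4,0,0,0,1]
    - [0.724,-0.967,-0.4,0,0,0,1]
    - [0.724,-0.967,-0.4,0,0,0,1]
    - [0.724,-0.967,-0.4,0,0,0,1]
    - [0.724,-0.967,-0.4,0,0,0,1]
    - [0.724,-0.967,-0.4,0,0,0,1]
    - [0.724,-0.967,-0.4,0,0,0,1]
    - [0,0,0,0,0,0,1]

```text
time: 1.65
eef_pos: [463.6, 167.1, 159.4]
tcp_rot: [3.131, 0.226, -0.005]
ft_force: [-0.5, -0.8, -0.3]
gripper_width: 85.4
gripper_force: 0.0
```

```bash
python3 - <<'E'
from h import *
import pickle
from scipy.spatial.transform import Rotation as R
C=pickle.load(open('c0.pkl','rb')); s=C['side']
print('side tall', onplane(s,[(384.1,242.6)],95), 'side low',onplane(s,[(300+227/6-.4,225+195/6-.4)],60))
o=get_obs(); print(o['time'],o['eef_pos'],o['ft_force'],o['q']); M=R.from_rotvec(o['tcp_rot']).as_matrix(); print(M.round(4), np.degrees(np.arctan2(M[1,1],M[0,1])))
w=camera('wrist'); pickle.dump(w,open('w1.pkl','wb')); save(w,'w1'); print(proj(w,[(463.3,169.6,95),(463.3,169.6,40)]))
E
```

```text
side tall [[462.24794583 169.4439393   95.        ]] side low [[541.48522043 180.42106786  60.        ]]
1.65 [463.64006159 167.14255844 159.38574843] [-0.47758817 -0.77054894 -0.30890713] [ 6.64541006e-01  1.80560017e-01 -1.73421279e-01 -1.43375309e-04
 -1.22067159e+00  1.05009912e+00]
[[ 0.9897  0.1433 -0.0031]
 [ 0.1433 -0.9897 -0.0023]
 [-0.0034  0.0018 -1.    ]] -81.76101391417876
[[317.12776405 259.02395183]
 [317.76809548 235.49652862]]
```

View pics/w1.png

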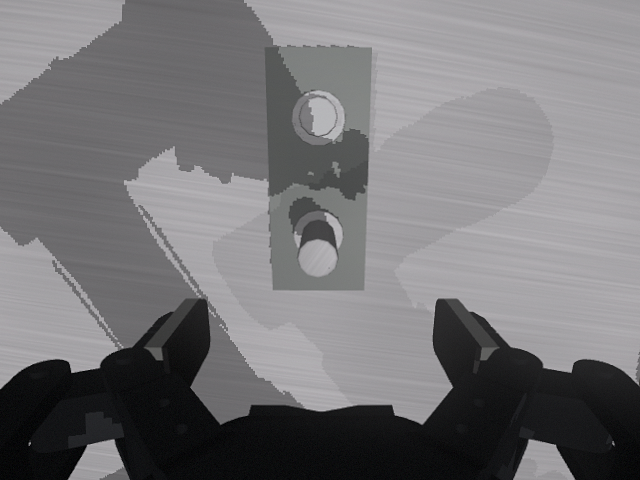

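Wrist view: tall stop top at (317,258), matching the prediction (317,259), between the two pads. Descending partly, then checking.

move_arm:
  moves:
    - [0,0,-0.8,0,0,0,1]
    - [0,0,-0.8,0,0,0,1]
    - [0,0,0,0,0,0,1]

```text
time: 2.0
eef_pos: [461.4, 169.6, 119.1]
tcp_rot: [3.131, 0.231, -0.007]
ft_force: [-0.7, -0.3, -0.1]
gripper_width: 85.3
gripper_force: 0.0
```

move_arm:
  moves:
    - [0.03,0,-0.68,0,0,0,1]
    - [0.03,0,-0.68,0,0,0,1]
    - [0,0,-0.68,0,0,0,1]
    - [0,0,-0.68,0,0,0,1]
    - [0,0,0,0,0,0,1]
    - [0,0,0,0,0,0,1]

```text
time: 2.6
eef_pos: [465.4, 170.5, 54.5]
tcp_rot: [-3.133, -0.232, -0.002]
ft_force: [0.2, 0.2, 0.2]
gripper_width: 85.4
gripper_force: 0.0
```

```bash
python3 - <<'E'
from h import *
import pickle
for i in range(4):
    w=camera('wrist'); o=get_obs(); print(o['time'],o['eef_pos'].round(2),o['tcp_rot'].round(4))
pickle.dump(w,open('w2.pkl','wb')); 
print(proj(w,[(463,169.6,95)])); save({'image':w['image'][150:480,140:500]},'w2')
E
```

```text
2.65 [465.71 170.64  54.78] [-3.1323 -0.2324 -0.0033]
2.7 [465.74 170.62  54.79] [-3.1321 -0.2319 -0.0035]
2.75 [465.68 170.54  54.68] [-3.132  -0.2317 -0.0035]
2.8 [465.54 170.41  54.47] [-3.1321e+00 -2.3150e-01 -3.0000e-03]
[[323.79772825 370.14439582]]
```

View pics/w2.png

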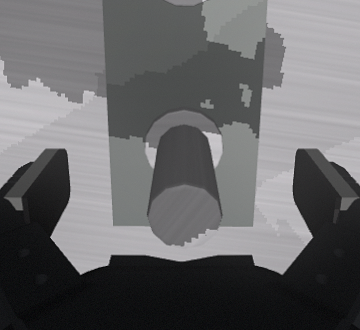

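Tall stop top at about (325,365) in the full wrist image, centred between the open pads with its collar clear below; closing on the post.

move_arm:
  moves:
    - [-0.04,0,-0.08,0,0,0,1]
    - [0,0,0,0,0,0,0]
    - [0,0,0,0,0,0,0]
    - [0,0,0,0,0,0,0]
    - [0,0,0,0,0,0,0]
    - [0,0,0,0,0,0,0]
    - [0,0,0,0,0,0,0]
    - [0,0,0,0,0,0,0]
  newtons: 60

```text
time: 3.6
eef_pos: [464.1, 169.9, 51.5]
tcp_rot: [3.133, 0.231, 0.001]
ft_force: [-1.0, -0.6, 2.3]
gripper_width: 22.5
gripper_force: 58.6
```

move_arm:
  moves:
    - [0,0,0,0,0,0,0]
    - [0,0,0,0,0,0,0]
    - [0,0,0,0,0,0,0]
    - [0,0,0,0,0,0,0]

```text
time: 4.0
eef_pos: [464.1, 169.9, 51.5]
tcp_rot: [3.133, 0.231, 0.001]
ft_force: [0.3, -0.8, 3.3]
gripper_width: 22.8
gripper_force: 58.6
```

move_arm:
  moves:
    - [0,0,0.2,0,0,0,0]
    - [0,0,0.5,0,0,0,0]
    - [0,0,0.7,0,0,0,0]
    - [0,0,0.8,0,0,0,0]
    - [0,0,0.8,0,0,0,0]
    - [0,0,0.4,0,0,0,0]
    - [0,0,0,0,0,0,0]

```text
time: 4.7
eef_pos: [464.2, 170.4, 137.1]
tcp_rot: [-3.132, -0.231, -0.002]
ft_force: [0.0, 0.3, -2.6]
gripper_width: 22.8
gripper_force: 58.8
```

```bash
python3 - <<'E'
from h import *
import pickle
w=camera('wrist'); o=get_obs(); print(o['time'],o['eef_pos'].round(2),o['tcp_rot'].round(4),o['gripper_width'],o['ft_force'],o['wrist_torque'])
t=camera('top'); pickle.dump((w,t),open('c3.pkl','wb'))
b=np.vstack([w['image'][150:480,140:500], cv2.resize(t['image'][160:320,240:420],(360,320))[:,:]])
save({'image':np.hstack([w['image'][150:480,140:500],cv2.resize(t['image'][170:335,240:420],(360,330))])},'w3')
E
```

```text
4.75 [463.58 170.04 135.93] [-3.1325e+00 -2.3070e-01  7.0000e-04] 22.2181970468739 [ 0.19797505 -0.35670355 -3.53303   ] [ 0.03100934  0.02655734 -0.01389798]
```

View pics/w3.png

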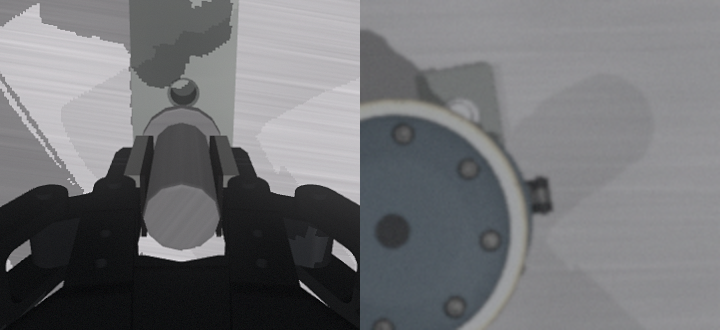

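Stop is held upright, cap centred at about (321,367) in the wrist image; caddy hole is empty behind it. Working out the cap offset from the TCP.

```bash
python3 - <<'E'
from h import *
import pickle
w,t=pickle.load(open('c3.pkl','rb'))
print(onplane(w,[(321,367)],179.7)-[463.8,170.2,136.3], np.round(w['pose'],3).tolist())
s=camera('side'); pickle.dump(s,open('s3.pkl','wb')); o=get_obs(); print(o['eef_pos'],proj(s,[o['eef_pos']+[0,0,43.5],o['eef_pos']-[0,0,20]]))
# hole in side image from first shot
C=pickle.load(open('c0.pkl','rb')); S=C['side']
print('hole px',proj(S,[(531.2,-220,30),(534.2,-215.7,30)]))
g=cv2.cvtColor(S['image'],cv2.COLOR_RGB2GRAY)
p=proj(S,[(531.2,-220,30)])[0].astype(int); c=g[p[1]-14:p[1]+15,p[0]-24:p[0]+25]
m=((c<85)*255).astype(np.uint8)
for k in cv2.findContours(m,cv2.RETR_LIST,cv2.CHAIN_APPROX_NONE)[0]:
    if len(k)>8:
        e=cv2.fitEllipse(k); uv=np.array(e[0])+p-[24,14]; print(cv2.contourArea(k),uv,e[1],onplane(S,[uv],30))
E
```

```text
[[ 0.24058817  0.45036797 43.4       ]] [[0.147, -0.955, -0.256, 529.315], [-0.989, -0.143, -0.037, 180.225], [-0.001, 0.258, -0.966, 279.749], [0.0, 0.0, 0.0, 1.0]]
[462.98743227 169.57119378 134.90179094] [[386.45596183 204.30646036]
 [384.30313745 233.88692597]]
hole px [[367.19828157 149.12746241]
 [365.71889929 150.01696988]]
101.0 [367.65113258 152.58349228] (10.574405670166016, 28.093332290649414) [[ 528.59148549 -205.51581287   30.        ]]
5.5 [366.7145977  148.92106724] (2.209604501724243, 4.190464019775391) [[ 532.41192904 -220.71607736   30.        ]]
```

move_arm:
  moves:
    - [-0.02,-0.5,0,0,0,0,0]
    - [-0.02,-0.96,0,0,0,0,0]
    - [-0.02,-0.96,0,0,0,0,0]
    - [-0.02,-0.96,0,0,0,0,0]
    - [-0.02,-0.96,0,0,0,0,0]
    - [-0.02,-0.96,0,0,0,0,0]
    - [-0.02,-0.96,0,0,0,0,0]
    - [-0.02,-0.96,0,0,0,0,0]

```text
time: 5.65
eef_pos: [458.9, -12.2, 135.5]
tcp_rot: [3.133, 0.231, -0.003]
ft_force: [-0.3, -0.7, -2.0]
gripper_width: 22.5
gripper_force: 59.0
```

move_arm:
  moves:
    - [-0.02,-0.96,0,0,0,0,0]
    - [-0.02,-0.96,0,0,0,0,0]
    - [-0.02,-0.96,0,0,0,0,0]
    - [-0.02,-0.96,0,0,0,0,0]
    - [-0.02,-0.96,0,0,0,0,0]
    - [-0.02,-0.96,0,0,0,0,0]
    - [-0.02,-0.96,0,0,0,0,0]
    - [-0.02,-0.96,0,0,0,0,0]

```text
time: 6.45
eef_pos: [454.7, -203.9, 135.4]
tcp_rot: [-3.133, -0.23, 0.003]
ft_force: [0.3, 1.1, -1.8]
gripper_width: 22.7
gripper_force: 59.0
```

move_arm:
  moves:
    - [0,-0.5,0,0,0,0,0]
    - [0,0,0,0,0,0,0]
    - [0,0,0,0,0,0,0]
    - [0,0,0,0,0,0,0]

```text
time: 6.85
eef_pos: [455.7, -214.5, 136.1]
tcp_rot: [-3.133, -0.232, 0.0]
ft_force: [-0.8, -0.5, -2.1]
gripper_width: 22.7
gripper_force: 59.1
```

```bash
python3 - <<'E'
from h import *
import pickle
w=camera('wrist'); o=get_obs(); pickle.dump((w,o),open('w4.pkl','wb')); save(w,'w4')
print(o['time'],o['eef_pos'],o['tcp_rot'],o['ft_force'],o['q'],proj(w,[(531.5,-220.2,30)]))
E
```

```text
6.9 [ 455.84255496 -214.42736178  136.21910132] [-3.13275909e+00 -2.32395088e-01  1.75261536e-04] [-0.52176011  0.79447691 -2.26788088] [-1.28326217e-01  2.15742343e-01 -1.90768928e-01 -2.16167289e-04
 -1.16443971e+00  1.84730123e+00] [[348.30847938 127.88667553]]
```

View pics/w4.png

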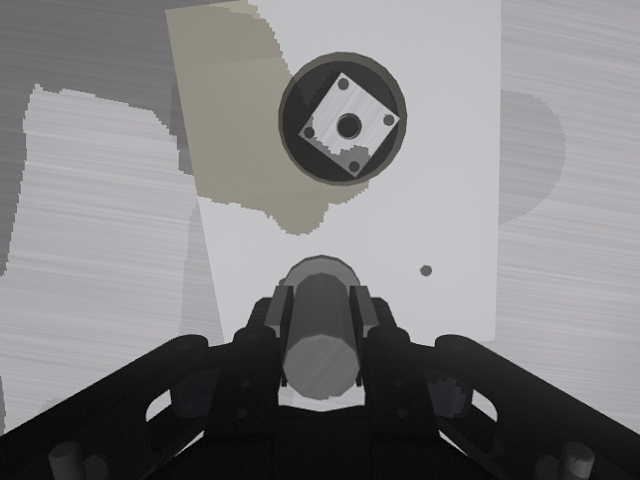

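Wrist view: hole at about (348,126) in the plate, slightly above the predicted (348,128). Refining by an ellipse fit.

```bash
python3 - <<'E'
from h import *
import pickle
w,o=pickle.load(open('w4.pkl','rb'))
g=cv2.cvtColor(w['image'],cv2.COLOR_RGB2GRAY)[108:144,330:367]
for th in (70,85,100,120):
    for k in cv2.findContours(((g<th)*255).astype(np.uint8),cv2.RETR_EXTERNAL,cv2.CHAIN_APPROX_NONE)[0]:
        if 150<cv2.contourArea(k)<800: e=cv2.fitEllipse(k); uv=np.array(e[0])+[330,108]; print(th,uv,e[1],onplane(w,[uv],30))
print(onplane(w,[(321,367)],179.7)-o['eef_pos'])
for i in range(3): camera('wrist'); print(get_obs()['eef_pos'],get_obs()['ft_force'])
E
```

```text
70 [349.29725266 125.99246788] (20.40001678466797, 23.137678146362305) [[ 532.73504681 -220.62872258   30.        ]]
85 [349.22657204 125.57481384] (22.194805145263672, 23.445621490478516) [[ 532.97962193 -220.54227356   30.        ]]
100 [348.9383812 125.6641655] (23.056488037109375, 23.95655059814453) [[ 532.89853406 -220.37074981   30.        ]]
120 [348.78306389 125.68460655] (23.92782974243164, 25.393402099609375) [[ 532.87150395 -220.27550925   30.        ]]
[[ 0.43523191  0.38798715 43.48089868]]
[ 455.9281587  -214.44077888  136.2861258 ] [ 0.2999839  -0.08249575 -2.96723074]
[ 455.98751872 -214.48647946  136.36487426] [-0.22978199  0.28732081 -2.67683672]
[ 455.99606613 -214.55300908  136.36405246] [ 0.3914441  -1.5905385  -2.19011358]
```

move_arm:
  moves:
    - [0.76,-0.064,-0.4,0,0,0,0]
    - [0.76,-0.064,-0.4,0,0,0,0]
    - [0.76,-0.064,-0.4,0,0,0,0]
    - [0.76,-0.064,-0.4,0,0,0,0]
    - [0,0,-0.4,0,0,0,0]
    - [0,0,-0.2,0,0,0,0]
    - [0,0,0,0,0,0,0]
    - [0,0,0,0,0,0,0]

```text
time: 7.85
eef_pos: [531.6, -221.5, 81.8]
tcp_rot: [3.133, 0.231, 0.001]
ft_force: [-0.1, -0.4, -2.2]
gripper_width: 22.7
gripper_force: 59.1
```

```bash
python3 - <<'E'
from h import *
for i in range(5): camera('wrist'); o=get_obs(); print(o['time'],o['eef_pos'].round(2),o['ft_force'].round(2),o['tcp_rot'].round(4))
E
```

```text
7.9 [ 531.84 -221.59   82.1 ] [-0.16  0.04 -2.1 ] [3.1326e+00 2.3130e-01 1.6000e-03]
7.95 [ 531.96 -221.63   82.2 ] [ 0.24 -0.14 -1.95] [3.1326e+00 2.3110e-01 2.1000e-03]
8.0 [ 532.02 -221.62   82.14] [-0.11 -0.1  -1.25] [3.1327e+00 2.3100e-01 2.1000e-03]
8.05 [ 532.03 -221.61   82.07] [ 0.6  -0.06 -3.18] [3.1327e+00 2.3100e-01 2.0000e-03]
8.1 [ 532.01 -221.58   81.9 ] [ 0.24  0.13 -2.18] [3.1329e+00 2.3090e-01 1.7000e-03]
```

move_arm:
  moves:
    - [0,0.03,-0.1,0,0,0,0]
    - [0,0,-0.1,0,0,0,0]
    - [0,0,-0.1,0,0,0,0]
    - [0,0,-0.04,0,0,0,0]
    - [0,0,-0.04,0,0,0,0]
    - [0,0,0,0,0,0,0]

```text
time: 8.7
eef_pos: [531.8, -220.8, 71.6]
tcp_rot: [-3.133, -0.231, 0.001]
ft_force: [-0.0, 1.0, -1.4]
gripper_width: 22.5
gripper_force: 59.1
```

move_arm:
  moves:
    - [0,0,-0.03,0,0,0,0]
    - [0,0,-0.03,0,0,0,0]
    - [0,0,0,0,0,0,0]

```text
time: 9.0
eef_pos: [531.8, -220.8, 70.2]
tcp_rot: [-3.133, -0.231, 0.0]
ft_force: [0.5, 0.2, -2.6]
gripper_width: 22.7
gripper_force: 59.1
```

move_arm:
  moves:
    - [0,0,-0.03,0,0,0,0]
    - [0,0,-0.03,0,0,0,0]
    - [0,0,0,0,0,0,0]

```text
time: 9.3
eef_pos: [531.8, -220.8, 68.6]
tcp_rot: [-3.133, -0.231, 0.0]
ft_force: [0.3, -0.6, -2.5]
gripper_width: 22.6
gripper_force: 59.1
```

move_arm:
  moves:
    - [0,0,-0.03,0,0,0,0]
    - [0,0,0,0,0,0,0]

```text
time: 9.5
eef_pos: [531.8, -220.8, 67.9]
tcp_rot: [-3.133, -0.231, 0.0]
ft_force: [-0.4, -0.1, -2.1]
gripper_width: 22.6
gripper_force: 59.1
```

move_arm:
  moves:
    - [0,0,-0.03,0,0,0,0]
    - [0,0,0,0,0,0,0]

```text
time: 9.7
eef_pos: [531.8, -220.7, 67.2]
tcp_rot: [-3.133, -0.231, 0.0]
ft_force: [0.5, 0.6, -2.4]
gripper_width: 23.1
gripper_force: 59.1
```

move_arm:
  moves:
    - [0,0,-0.03,0,0,0,0]
    - [0,0,0,0,0,0,0]

```text
time: 9.9
eef_pos: [531.8, -220.8, 66.4]
tcp_rot: [-3.133, -0.231, 0.0]
ft_force: [0.7, -0.6, -2.4]
gripper_width: 22.5
gripper_force: 59.1
```

No contact force yet; the foot appears to be inside the hole. Continuing gently.

move_arm:
  moves:
    - [0,0,-0.04,0,0,0,0]
    - [0,0,-0.04,0,0,0,0]
    - [0,0,0,0,0,0,0]

```text
time: 10.2
eef_pos: [531.8, -220.7, 64.3]
tcp_rot: [-3.133, -0.231, 0.001]
ft_force: [0.4, -0.3, -3.5]
gripper_width: 22.6
gripper_force: 59.1
```

move_arm:
  moves:
    - [0,0,-0.04,0,0,0,0]
    - [0,0,-0.04,0,0,0,0]
    - [0,0,0,0,0,0,0]

```text
time: 10.5
eef_pos: [531.8, -220.7, 62.4]
tcp_rot: [-3.133, -0.231, 0.0]
ft_force: [-0.2, -0.2, -1.4]
gripper_width: 23.0
gripper_force: 59.1
```

move_arm:
  moves:
    - [0,0,-0.04,0,0,0,0]
    - [0,0,-0.04,0,0,0,0]
    - [0,0,0,0,0,0,0]

```text
time: 10.8
eef_pos: [532.1, -220.8, 61.3]
tcp_rot: [3.133, 0.231, 0.001]
ft_force: [-1.4, 1.0, 2.6]
gripper_width: 22.8
gripper_force: 59.7
```

Follower reached at ~8 mm deep with almost no side force. Pressing down.

move_arm:
  moves:
    - [0,0,-0.05,0,0,0,0]
    - [0,0,-0.05,0,0,0,0]
    - [0,0,-0.05,0,0,0,0]
    - [0,0,0,0,0,0,0]
  newtons: 80

```text
time: 11.2
eef_pos: [532.1, -220.8, 57.5]
tcp_rot: [3.133, 0.231, 0.001]
ft_force: [-1.8, 1.4, 4.2]
gripper_width: 22.6
gripper_force: 78.0
```

move_arm:
  moves:
    - [0,0,-0.05,0,0,0,0]
    - [0,0,-0.05,0,0,0,0]
    - [0,0,-0.05,0,0,0,0]
    - [0,0,0,0,0,0,0]

```text
time: 11.6
eef_pos: [532.1, -220.9, 53.6]
tcp_rot: [3.133, 0.231, 0.001]
ft_force: [-2.1, 1.0, 5.0]
gripper_width: 22.5
gripper_force: 78.0
```

move_arm:
  moves:
    - [0,0,-0.05,0,0,0,0]
    - [0,0,-0.05,0,0,0,0]
    - [0,0,0,0,0,0,0]

```text
time: 11.9
eef_pos: [532.1, -220.9, 51.0]
tcp_rot: [3.133, 0.231, 0.001]
ft_force: [-1.9, 1.3, 3.5]
gripper_width: 22.1
gripper_force: 78.0
```

move_arm:
  moves:
    - [0,0,-0.04,0,0,0,0]
    - [0,0,-0.04,0,0,0,0]
    - [0,0,0,0,0,0,0]

```text
time: 12.2
eef_pos: [532.1, -220.9, 48.9]
tcp_rot: [3.133, 0.231, 0.001]
ft_force: [-1.9, 1.4, 3.5]
gripper_width: 22.5
gripper_force: 78.0
```

move_arm:
  moves:
    - [0,0,-0.03,0,0,0,0]
    - [0,0,0,0,0,0,0]

```text
time: 12.4
eef_pos: [532.1, -220.9, 48.1]
tcp_rot: [3.133, 0.231, 0.001]
ft_force: [-0.9, 0.7, 4.7]
gripper_width: 22.4
gripper_force: 78.0
```

move_arm:
  moves:
    - [0,0,-0.02,0,0,0,0]
    - [0,0,0,0,0,0,0]

```text
time: 12.6
eef_pos: [532.1, -220.9, 47.6]
tcp_rot: [3.133, 0.231, 0.001]
ft_force: [-2.2, 1.6, 4.8]
gripper_width: 22.5
gripper_force: 78.0
```

move_arm:
  moves:
    - [0,0,-0.02,0,0,0,0]
    - [0,0,0,0,0,0,0]

```text
time: 12.8
eef_pos: [532.1, -220.9, 47.5]
tcp_rot: [3.133, 0.231, 0.001]
ft_force: [-3.0, 1.8, 8.2]
gripper_width: 22.2
gripper_force: 78.4
```

move_arm:
  moves:
    - [0,0,-0.02,0,0,0,0]
    - [0,0,0,0,0,0,0]

```text
time: 13.0
eef_pos: [532.2, -220.9, 47.5]
tcp_rot: [3.132, 0.232, 0.002]
ft_force: [-3.8, 2.3, 10.1]
gripper_width: 22.7
gripper_force: 78.8
```

Collar contact at the expected height; pressing slightly more to seat it flat.

move_arm:
  moves:
    - [0,0,-0.03,0,0,0,0]
    - [0,0,0,0,0,0,0]

```text
time: 13.2
eef_pos: [532.3, -220.9, 47.4]
tcp_rot: [3.132, 0.232, 0.002]
ft_force: [-4.6, 2.8, 15.0]
gripper_width: 22.4
gripper_force: 79.3
```

move_arm:
  moves:
    - [0,0,-0.03,0,0,0,0]
    - [0,0,0,0,0,0,0]

```text
time: 13.4
eef_pos: [532.4, -220.9, 47.4]
tcp_rot: [3.132, 0.232, 0.003]
ft_force: [-6.5, 4.7, 19.0]
gripper_width: 22.4
gripper_force: 79.8
```

move_arm:
  moves:
    - [0,0,0.04,0,0,0,0]
    - [0,0,0.03,0,0,0,0]
    - [0,0,0,0,0,0,0]

```text
time: 13.7
eef_pos: [532.2, -220.9, 47.5]
tcp_rot: [3.133, 0.231, 0.002]
ft_force: [-2.7, 1.9, 7.7]
gripper_width: 22.6
gripper_force: 78.1
```

move_arm:
  moves:
    - [0,0,0,0,0,0,0.35]
    - [0,0,0,0,0,0,0.5]
    - [0,0,0,0,0,0,1]
    - [0,0,0,0,0,0,1]
    - [0,0,0,0,0,0,1]
    - [0,0,0,0,0,0,1]
    - [0,0,0,0,0,0,1]

```text
time: 14.4
eef_pos: [531.9, -220.8, 46.5]
tcp_rot: [3.133, 0.231, 0.0]
ft_force: [-0.8, 0.8, -0.3]
gripper_width: 85.6
gripper_force: 0.0
```

Released. Rising straight up and then back to check.

move_arm:
  moves:
    - [0,0,0.3,0,0,0,1]
    - [0,0,0.8,0,0,0,1]
    - [0,0,0.8,0,0,0,1]
    - [0,0,0.8,0,0,0,1]
    - [0,0,0.8,0,0,0,1]
    - [0,0,0.8,0,0,0,1]

```text
time: 15.0
eef_pos: [531.9, -220.8, 155.6]
tcp_rot: [3.133, 0.231, 0.001]
ft_force: [0.4, 0.1, -0.8]
gripper_width: 85.9
gripper_force: 0.0
```

move_arm:
  moves:
    - [-0.9,0,0,0,0,0,1]
    - [-0.9,0,0,0,0,0,1]
    - [-0.9,0,0,0,0,0,1]
    - [-0.9,0,0,0,0,0,1]
    - [0,0,0,0,0,0,1]
    - [0,0,0,0,0,0,1]

```text
time: 15.6
eef_pos: [442.1, -220.9, 154.9]
tcp_rot: [3.133, 0.231, 0.002]
ft_force: [1.0, -0.1, 0.2]
gripper_width: 85.2
gripper_force: 0.0
```

```bash
python3 - <<'E'
from h import *
w=camera('wrist'); s=camera('side'); o=get_obs(); print(o['time'],o['eef_pos'],o['ft_force'])
p=proj(s,[(532,-220.5,60)])[0].astype(int); print(p, proj(w,[(532,-220.5,91)]),proj(s,[(532,-220.5,91)]))
a=cv2.resize(s['image'][p[1]-35:p[1]+35,p[0]-50:p[0]+50],(400,280),interpolation=cv2.INTER_CUBIC)
b=cv2.resize(s['image'][220:290,310:410],(400,280),interpolation=cv2.INTER_CUBIC)
save({'image':np.hstack([cv2.resize(w['image'],(400,300)),np.vstack([a,b])[:300]])} if 0 else {'image':np.hstack([w['image'][0:480,140:540],np.vstack([a,b])[:480]])},'fin')
E
```

```text
15.7 [ 442.6308676  -220.84868507  154.40145484] [0.34224131 0.0737442  0.32019634]
[367 137] [[346.46194087  95.57281494]] [[367.742203   126.08582733]]
```

View pics/fin.png

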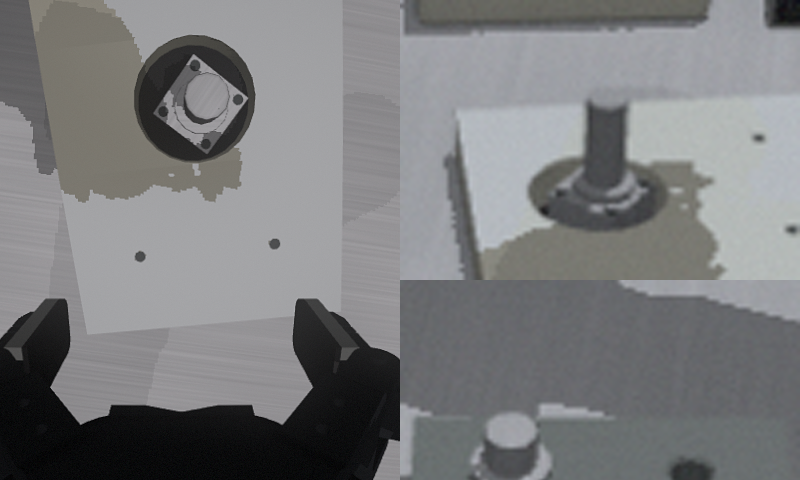

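The stop stands upright with its collar flat on the plate (cap at wrist pixel (347,97), predicted (346,96)). The low stop is still in the caddy, and the gripper is clear.

```bash
python3 -c "
from station import robot
print(robot.hand_in())"
```

```text
the job is handed in; nothing more can be done
None
```

The tall stop is in the plate's hole with its collar flat on the plate, released at about 14 s with a wrist force of about 20 N at most in the readings; the low stop and shaker were not touched, and the job is handed in.

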